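# Check the can seamer's lever before canning

## Task

Before we can this batch, check the seaming lever on the bench can seamer: with the outside of your fingers push the lever's grip in towards the fixed bar until it stops, then let go and let it spring right back out. Then push it in to its stop once more and finish there, still holding it in with your fingers so that I can measure the gap it leaves to the bar. Only push on the outer side of the grip, without pinching it, touching the bar or forcing the stop, and leave the crank and everything on the counter where it is.

Things in the scene. Friction and masses are not known exactly. Their poses are not given: they have to be found in the camera images.
- seamer: hand-cranked bench can seamer, fixed to the counter: grey base plate 240 x 220 mm, two steel posts, grey head plate 200 x 220 mm at 214 to 236 mm height. Origin: centre of its underside on the counter. Its front faces its own -x; its z is up. Its crank rises to 325 mm, within about 105 mm of the origin's vertical.
- bar_mid (a point): fixed steadying bar of the seamer (steel with a black rubber sleeve 22 mm thick, level, its axis 200 mm above the counter): it sticks out of the front of the head along the seamer's -x, on the seamer's middle line (seamer y = 0), to 300 mm in front of the origin. This point is on its axis, 245 mm in front of the seamer's origin; axes as the seamer's.
- lever_pivot (a point): centre of the lever's upright pivot pin, at lever height (200 mm), at seamer x = -85 mm, y = -50 mm; z is the hinge line
- lever_angle (a joint): angle of the seaming lever (rad): 0 = sprung right out (its rest), grows as the lever is pushed in towards the bar (turning clockwise from above), 0.42 = against its stop screw, where it lies parallel to the bar (along the seamer's -x), its inner face still about 28 mm clear of the bar. A return spring pushes it out: about 2 N at the grip at rest, 5.6 N at the stop; let go, it springs back to 0 in about half a second.
- seam_lever: the seaming lever: a steel arm with a black plastic hand grip. The grip is a level bar 125 mm long, 22 mm thick and 22 mm high, centre line at 200 mm height, from 92 to 230 mm from the pivot; there is free space 90 mm and more under it, and nothing above it. At rest it stands out at 0.42 rad from the bar's direction, on the seamer's -y side. Its outer face is the one turned away from the bar, its inner face the one towards it. Body origin on the pivot, z up.
- press_point (a point): middle of the grip's outer face (the face turned away from the bar), 160 mm from the pivot along the lever, at 200 mm height; moves with the lever. Pressing in here means pushing level towards the bar, square to the line pivot to press point.
- crank: crank on top of the seamer's head: a level steel arm with an upright wooden handgrip 90 mm from its upright axis. Origin on that axis, on the head (236 mm height); its arm points along its own x. It turns easily and is not needed.
- jar0: open glass jar, 72 mm across, 98 mm tall; origin: centre of its underside; bystander
- jar1: open glass jar, same; origin: centre of its underside; bystander
- jar2: open glass jar, same; origin: centre of its underside; bystander
- can0: empty open aluminium drinks can, 66 mm across, 115 mm tall; origin: centre of its underside; bystander
- can1: empty drinks can, same; origin: centre of its underside; bystander
- malt_jar: full black jar with a yellow band and a black lid, 106 mm across, 135 mm tall; origin: centre of its underside; bystander
- spray_bottle: white plastic spray bottle, 52 mm across, 166 mm tall; origin: centre of its underside; bystander
- wrench: small steel wrench, 150 mm long, lying flat; origin under its middle; bystander

How it is judged:
On the way, in this order (a step that is already met when the one before it is completed fails the run):
1. the lever is pushed in to its stop with the fingers (value of joint lever_angle above 0.4 rad and contact force between any of the fingers, the arm and seam_lever above 2 N and distance between the grasp point and press_point below 0.1 m), for 0.2 s.
2. the lever is let go and has sprung right back out (value of joint lever_angle below 0.03 rad and contact force between each of the fingers, the arm and seam_lever below 0.3 N), for 0.2 s.
3. the lever is pushed in to its stop again (all of step 1), for 0.2 s.
At the end, for the whole second after the job is handed in: The lever has been in to its stop once and out again, and is now held still at its stop (joint above 0.40 of 0.42 rad) by the fingers, which press on the grip (grasp point within 100 mm of the press point) with more than 2 N; the bar and the grip's inner face are untouched (all of step 3 and velocity of joint lever_angle between -0.05 and 0.05 rad/s and not (contact force between any of the fingers, the arm and bar_sleeve above 0.5 N) and contact force between the fingers and grip_inner_face below 0.5 N); the arm keeps its last pose, push and grip.
It fails at once if the bar is touched or squeezed against (contact force between any of the fingers, the arm and bar_rod above 2 N or contact force between any of the fingers, the arm and bar_sleeve above 2 N).
It fails at once if the grip is pinched or hooked: its inner face is touched (contact force between any of the fingers, the arm and grip_inner_face above 2 N).
It fails at once if the lever is forced: the fingers press on it with more than 45 N (contact force between any of the fingers, the arm and seam_lever above 45 N).
It fails at once if the crank is turned (its handgrip moved more than 20 mm) (distance of crank_handgrip from where it was at the start of the episode above 0.02 m).
It fails at once if a jar, can, bottle or the wrench is moved more than 20 mm, knocked over or lifted (distance of any of jar0, jar1, jar2, can0, can1, malt_jar, spray_bottle, wrench from where it was at the start of the episode above 0.02 m).
It also fails if it takes over 45 s, if anything falls off the work surface, if the arm or the gripper's body presses on something with over 40 N, if the wrist force passes 120 N, or if a joint passes its speed limit or range.

## Robot

A 7-joint arm with a two-finger parallel gripper is mounted at the origin on the work surface. World frame = base frame: x ahead of the robot, y to its left, z up, the work surface at z = 0. Lengths are in m, angles in rad, forces in N, time in s.
With the tool pointing down it reaches from about 0.4 to 0.85 m from the base axis. Payload 6.9 kg.
Tool frame: the origin (TCP) lies on the centre line of the jaws, within the pads' length; the fingertips stand ahead of it and the grasp point (between the pads) is the TCP (tips_ahead is the z of the fingertips in the tool frame, in m); z points along the fingers, y is the direction in which the jaws open and shut (so a half turn about z gives the same grasp; the last joint's range is limited). The gripper opens to 85 mm and grips with 20 to 120 N. Pads are 22 mm wide; open, the fingers measure 114 mm over their backs; the gripper's body (76 mm by 85 mm) begins 54 mm behind the grasp point. The pads swing forward as they close: fully open they stand 13 mm farther back than shut.
Start: joints at [-1.228, 0.507, -0.238, 1.5, 0.126, 1.149, -0.155], TCP at [0.147, 0.608, 0.25] pointing down, gripper open.
Joint ranges: [-3.08, 3.08], [-0.24, 2.05], [-1.43, 1.35], [0, 2.5], [-1.52, 4.66], [0.17, 1.96], [-2.89, 2.89]. Speed limits (rad/s): [2.39, 2.39, 3.14, 3.14, 3.14, 3.14, 3.14].

## Interface

Orientations are given as a unit quaternion [w, x, y, z].
In Python, from plant import observe, grab_frame, get_calibration, hand_in, tips_ahead gives the robot as it stands.
- The arm moves only by the tool send_rows, never from a script. Its arguments are lists of equal length, an entry for each row: "fingers": the gripper's target within -1 to 1 (fully open at 1, half-way at 0, shut at -1); "travel": the shift along the tool's x, y, z in units of 40 mm (1.0 is 40 mm), a list of three; "yaw": the turn about the tool's z in units of 5 degrees (1.0 is 5 degrees). A call has 1 to 5 rows; each row is the pose to reach, as a shift and turn from the pose commanded when the call began, along the tool's axes at that moment; what a row does not reach only later rows make up. A row lasts 1/12 s, in which the tool goes at most 41.7 mm and 7.16 degrees, less where a joint would pass 70% of its speed; a pose out of reach is approached as far as the arm can. A call with a gripper value outside its range is refused whole. The fingers move at their own pace and stop on an object; "force" is the grip in N (left out, the last holds). Time passes only in rows, so rows that repeat a pose let the fingers close. It gives the time, the measured TCP pose, the force and the opening at its end, in the units of the state.
- observe(): the state, without advancing time (a new reading comes with each control period).
- grab_frame(name): name is "side" or "top"; returns the picture (420x560x3 uint8, blue, green, red); there is no depth.
- get_calibration(name): a dict with "fov_y" (degrees; the focal length in pixels is half the picture's height over the tangent of half this angle, whatever the lens; pixels are square), "cx", "cy" (the principal point, pixels), "distortion" ([k1, k2, p1, p2, k3] as OpenCV has them; the pictures are not rectified), "view" (4x4, takes a point from world to camera coordinates). Camera axes: x right, y up, looking along -z (the intrinsics and any distortion apply to the point x, -y, -z); pixel columns grow to the right and rows downward; lengths in m; the calibration is good to about 2 mm. A picture is of the moment at which its call begins. get_calibration takes no time and is no camera call.
- hand_in(): hands the job in, once; it reports no verdict.
The state is a dict: "time": time; "q": joint angles; "joint_velocities": joint speeds; "effort": joint torques, N m; "position": TCP position; "tool_rot": TCP orientation; "contact_force": force on the tool from outside, world axes, zero at the start; "moment": the same for the moment, N m; "grip_width": finger opening in m.
Only numpy, scipy, OpenCV 4.12 (cv2) and the standard library are available. Lean on these libraries where they do the work, as an engineer would, in place of code of your own. Each camera call takes 0.05 s, during which the arm holds its last target.

## Working session

There is one attempt and no reset: what is moved stays moved. The work goes in short steps, Python scripts to look and compute and a tool call to move; the robot and the scene stay as the last step left them, time stands still between calls to the robot, and variables do not carry over. Pictures are saved under pics/ and viewed, and the job is handed in when it is done.

Besides the shell and the picture viewer there is one more tool, called by a JSON object that holds its "op" and its "data". send_rows: Moves the arm, as the interface text tells. Its arguments: {"type":"object","properties":{"fingers":{"type":"array"},"travel":{"type":"array"},"yaw":{"type":"array"},"force":{"type":"number"}},"required":["fingers","travel","yaw"]}

```bash
mkdir -p pics; python3 - <<'E'
from plant import *
import cv2
print(observe()); print(tips_ahead)
for n in("side","top"):
    cv2.imwrite(f"pics/{n}0.png",grab_frame(n)); print(n,get_calibration(n))
E
```

```text
{'time': 0.0, 'q': array([-1.22852004,  0.50835619, -0.23754862,  1.50109925,  0.1257022 ,
        1.14890005, -0.15479665]), 'joint_velocities': array([-1.68451147e-04, -7.05372140e-04,  8.05865135e-04,  1.32453008e-03,
        2.96537664e-05, -1.67221220e-03, -2.19283185e-03]), 'effort': array([ 2.65240005e-04, -6.20595360e+01, -2.18633562e+00, -2.49644852e+01,
        1.26819225e-02,  1.21204922e-02,  3.37952866e-07]), 'position': array([0.14656322, 0.60710689, 0.24943065]), 'tool_rot': array([-9.52879498e-05,  1.18092607e-01,  9.93002191e-01, -8.80810280e-04]), 'contact_force': array([ 0.05778204, -0.22199362, -0.1122772 ]), 'moment': array([-0.00473626,  0.00675738,  0.01959817]), 'grip_width': 0.08537482172379754}
0.019
side {'fov_y': 55.889327403686096, 'cx': 271.7665925037427, 'cy': 215.10559767565528, 'distortion': array([-0.0586,  0.    ,  0.    ,  0.    ,  0.    ]), 'view': array([[ 0.99058735, -0.13672969, -0.00645762, -0.59180919],
       [ 0.09555728,  0.65697981,  0.74782775, -0.13656812],
       [-0.09800773, -0.74140578,  0.6638614 , -1.24181952],
       [ 0.        ,  0.        ,  0.        ,  1.        ]])}
top {'fov_y': 53.20263896545864, 'cx': 276.80848625369873, 'cy': 209.9317552957372, 'distortion': array([-0.02415558,  0.        ,  0.        ,  0.        ,  0.        ]), 'view': array([[ 0.00420995, -0.99982142, -0.01842291, -0.06967894],
       [ 0.99042926,  0.00162737,  0.13801172, -0.58191638],
       [-0.1379571 , -0.01882761,  0.99025924, -1.10130958],
       [ 0.        ,  0.        ,  0.        ,  1.        ]])}
```

View pics/side0.png

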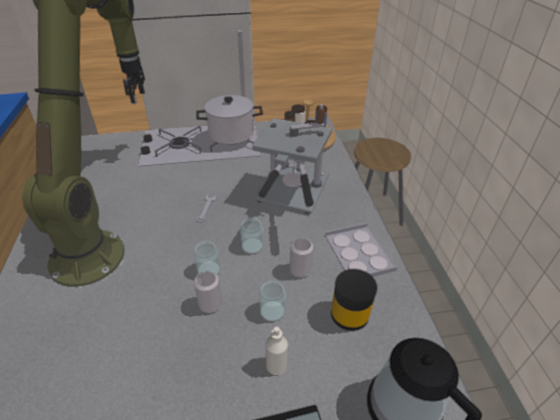

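View pics/top0.png

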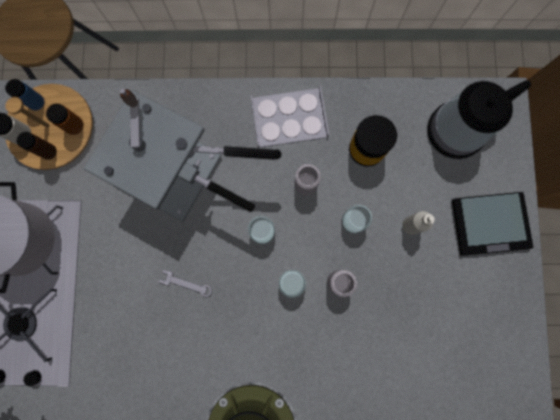

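The top view shows the bar on the head's middle line, from about (180,169) to (253,208). The lever grip runs from (222,151) to (280,154), and its outer side is the upper, world +x side. I'll zoom in to measure both.

```bash
python3 - <<'E'
import cv2
a=cv2.imread("pics/top0.png")[80:250,70:330]; cv2.imwrite("pics/t1.png",cv2.resize(a,None,fx=3,fy=3,interpolation=cv2.INTER_CUBIC))
a=cv2.imread("pics/side0.png")[90:220,230:360]; cv2.imwrite("pics/s1.png",cv2.resize(a,None,fx=4.5,fy=4.5,interpolation=cv2.INTER_CUBIC))
E
```

```text
(no output)
```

View pics/t1.png

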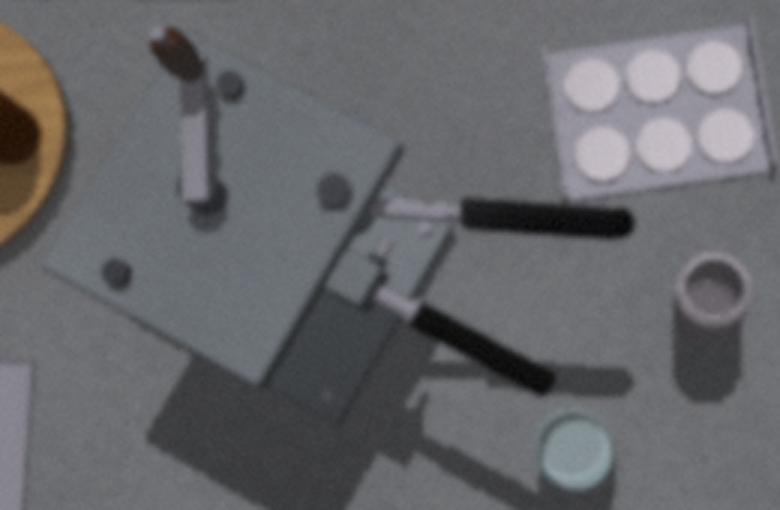

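View pics/s1.png

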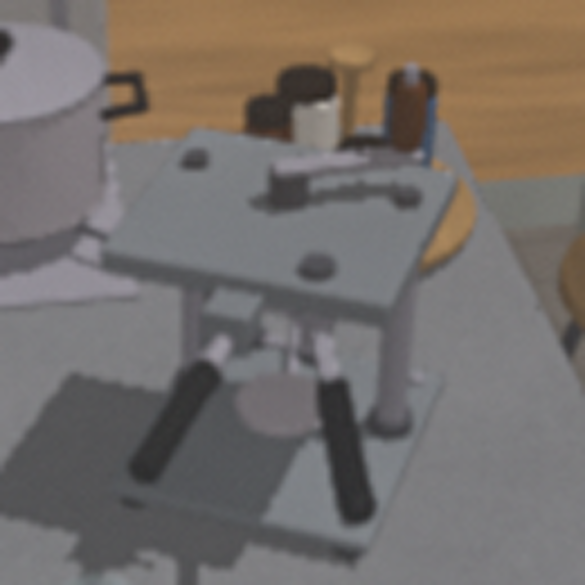

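```bash
cat > h.py <<'E'
import numpy as np,cv2
from plant import *
def cal(n):
    c=get_calibration(n);f=210/np.tan(np.radians(c['fov_y']/2))
    K=np.array([[f,0,c['cx']],[0,f,c['cy']],[0,0,1]]);D=np.array(c['distortion'])
    M=np.diag([1,-1,-1,1])@c['view'];return K,D,M
def ray(n,p):
    K,D,M=cal(n);u=cv2.undistortPoints(np.array([[p]],float),K,D)[0,0]
    R=M[:3,:3];return -R.T@M[:3,3],R.T@np.array([u[0],u[1],1])
def atz(n,p,z):
    o,d=ray(n,p);return o+d*(z-o[2])/d[2]
def tri(a,b):
    P=[];
    (o1,d1),(o2,d2)=ray("top",a),ray("side",b)
    s=np.linalg.lstsq(np.c_[d1,-d2],o2-o1,rcond=None)[0]
    p,q=o1+s[0]*d1,o2+s[1]*d2;return (p+q)/2,np.linalg.norm(p-q)
def proj(n,X):
    K,D,M=cal(n);r=cv2.Rodrigues(M[:3,:3])[0]
    return cv2.projectPoints(np.atleast_2d(np.array(X,float)),r,M[:3,3],K,D)[0][:,0]
E
python3 - <<'E'
from h import *
np.set_printoptions(precision=4,suppress=True)
T=dict(ltip=((280.7,154),(309.3,203.8)),lnear=((224.3,151.3),(304,175.1)),btip=((252.3,207.3),(262.2,194.4)),bnear=((209,185.7),(276.2,172.2)))
for k,(a,b) in T.items(): print(k,*tri(a,b),atz("top",a,.2),atz("side",b,.2))
for n,p in dict(cup=(307.5,177),jarnear=(261.5,230.5)).items(): print(n,atz("top",p,.1))
for n,p in dict(malt=(376,135)).items(): print(n,atz("top",p,.135))
E
```

```text
ltip [ 0.6935 -0.0798  0.2063] 0.001958466517635342 [ 0.6942 -0.0797  0.2   ] [ 0.6964 -0.0722  0.2   ]
lnear [0.7025 0.0539 0.2081] 0.007244084299656096 [0.701 0.055 0.2  ] [0.7089 0.0661 0.2   ]
btip [ 0.5672 -0.0138  0.2025] 0.0031731434134814242 [ 0.5659 -0.0136  0.2   ] [ 0.5691 -0.0104  0.2   ]
bnear [0.621  0.0891 0.2027] 0.008212895902976794 [0.6173 0.0895 0.2   ] [0.6257 0.0939 0.2   ]
cup [ 0.6603 -0.1486  0.1   ]
jarnear [ 0.5205 -0.0301  0.1   ]
malt [ 0.7621 -0.3219  0.135 ]
```

```bash
python3 - <<'E'
from h import *
from scipy.optimize import least_squares
np.set_printoptions(precision=4,suppress=True)
a=.42
ld=np.array([-np.cos(a),-np.sin(a)])
pv=np.array([-.085,-.05])
L=lambda s:np.r_[pv+s*ld,.2]
pts=[(np.r_[-.3,0,.2],(252.3,207.3),(262.2,194.4)),(L(.23),(280.7,154),(309.3,203.8)),(L(.092),(224.3,151.3),(304,175.1))]
head=[(203.7,129),(157.3,208),(85,168.3)]
hx=[(-.1,-.11),(-.1,.11),(.1,.11)]
def W(p,X):
    c,s=np.cos(p[2]),np.sin(p[2]);return np.r_[c*X[0]-s*X[1]+p[0],s*X[0]+c*X[1]+p[1],X[2]]
def res(p,full=False):
    r=[]
    for X,t,s in pts: r+=[*(proj("top",W(p,X))[0]-t),*(proj("side",W(p,X))[0]-s)]
    for X,t in zip(hx,head): r+=[*(proj("top",W(p,np.r_[X,.236]))[0]-t)]
    return np.array(r)
s=least_squares(res,[.7,.25,1.1],loss='soft_l1');p=s.x;print(p,np.degrees(p[2]));print(res(p).reshape(-1,2))
print("bartip",W(p,np.r_[-.3,0,.2]),"pivot",W(p,np.r_[pv,.2]))
for an in(0,.42):
    b=.42-an;d=np.array([-np.cos(b),-np.sin(b)]);n=np.array([np.sin(b),-np.cos(b)])
    print(an,"press",W(p,np.r_[pv+.16*d+.011*n,.2]),"tip",W(p,np.r_[pv+.23*d,.2]),"dir",W(p,np.r_[d,0])-W(p,np.zeros(3)),"out",W(p,np.r_[n,0])-W(p,np.zeros(3)))
np.save("p.npy",p)
E
```

```text
[0.7028 0.2455 1.0929] 62.617483528624845
[[ 3.106   0.4844]
 [-1.0372  2.3718]
 [ 1.2244 -0.2249]
 [ 0.1936  2.406 ]
 [-0.0221 -0.6981]
 [-1.2489  2.2402]
 [-2.9409 -4.2063]
 [-3.5147 -0.1537]
 [-5.3206  0.0839]]
bartip [ 0.5648 -0.0209  0.2   ] pivot [0.7081 0.147  0.2   ]
0 press [ 0.7098 -0.0134  0.2   ] tip [ 0.6947 -0.0826  0.2   ] dir [-0.0579 -0.9983  0.    ] out [ 0.9983 -0.0579  0.    ]
0.42 press [ 0.6442 -0.0001  0.2   ] tip [ 0.6023 -0.0572  0.2   ] dir [-0.4599 -0.888   0.    ] out [ 0.888  -0.4599  0.    ]
```

{"op": "send_rows", "data": {"fingers": [-1, -1, -1, -1, -1], "travel": [[0, 0, -1], [0, 0, -2], [0, 0, -3], [0, 0, -4], [0, 0, -4.6]], "yaw": [0, 0, 0, 0, 0], "force": 40}}

```text
time: 0.52
position: [0.1466, 0.6077, 0.4387]
tool_rot: [0.0, 0.118, 0.993, 0.002]
contact_force: [-0.6, 0.7, -0.3]
grip_width: 0.0256
```

```bash
cat > go.py <<'E'
from h import *
import sys
from scipy.spatial.transform import Rotation as R
def go(t,yaw=None):
    s=observe();w,x,y,z=s['tool_rot'];r=R.from_quat([x,y,z,w]).as_matrix()
    print("pos",s['position'].round(4),"xdir deg",np.degrees(np.arctan2(r[1,0],r[0,0])).round(2),"tilt",r[:,2].round(3),"F",s['contact_force'].round(2),"w",round(s['grip_width'],4),"t",s['time'])
    if t is not None: print("travel units",(r.T@(np.array(t)-s['position'])/.04).round(2))
if __name__=="__main__": go([float(v) for v in sys.argv[1:4]] if len(sys.argv)>3 else None)
E
python3 go.py .775 -.013 .42
```

```text
pos [0.1466 0.6077 0.4387] xdir deg 166.43 tilt [ 0.001  0.004 -1.   ] F [-0.6   0.7  -0.26] w 0.0256 t 0.5167
travel units [-18.91 -11.4    0.41]
```

{"op": "send_rows", "data": {"fingers": [-1, -1, -1, -1, -1], "travel": [[-0.8, -0.5, 0], [-1.6, -1.0, 0], [-2.5, -1.5, 0], [-3.4, -2.0, 0], [-4.2, -2.5, 0]], "yaw": [0, 0, 0, 0, 0]}}

```text
time: 0.93
position: [0.2882, 0.469, 0.4339]
tool_rot: [0.0, 0.119, 0.993, -0.0]
contact_force: [1.5, 0.1, 0.1]
grip_width: -0.0001
```

{"op": "send_rows", "data": {"fingers": [-1, -1, -1, -1, -1], "travel": [[-0.8, -0.5, 0], [-1.6, -1.0, 0], [-2.5, -1.5, 0], [-3.4, -2.0, 0], [-4.2, -2.5, 0]], "yaw": [0, 0, 0, 0, 0]}}

```text
time: 1.35
position: [0.4279, 0.3322, 0.434]
tool_rot: [0.0, 0.119, 0.993, -0.0]
contact_force: [0.7, 0.6, 0.2]
grip_width: 0.0003
```

```bash
python3 go.py .775 -.013 .42
```

```text
pos [0.4279 0.3322 0.434 ] xdir deg 166.39 tilt [-0.    -0.001 -1.   ] F [0.69 0.63 0.17] w 0.0003 t 1.35
travel units [-10.47  -6.34   0.36]
```

{"op": "send_rows", "data": {"fingers": [-1, -1, -1, -1, -1], "travel": [[-0.7, -0.5, 0], [-1.4, -1.1, 0], [-2.1, -1.7, 0], [-2.8, -2.3, 0], [-3.5, -2.9, 0]], "yaw": [0, 0, 0, 0, 0]}}

```text
time: 1.77
position: [0.5358, 0.187, 0.434]
tool_rot: [-0.0, 0.118, 0.993, -0.0]
contact_force: [0.5, 0.5, 0.6]
grip_width: 0.0001
```

{"op": "send_rows", "data": {"fingers": [-1, -1, -1, -1, -1], "travel": [[-0.7, -0.5, 0], [-1.4, -1.1, 0], [-2.1, -1.7, 0], [-2.8, -2.3, 0], [-3.5, -2.9, 0]], "yaw": [0, 0, 0, 0, 0]}}

```text
time: 2.18
position: [0.6448, 0.0415, 0.4339]
tool_rot: [-0.0, 0.118, 0.993, -0.0]
contact_force: [-0.4, 0.5, -0.1]
grip_width: -0.0004
```

```bash
python3 go.py .775 -.013 .42
```

```text
pos [0.6448 0.0415 0.4339] xdir deg 166.44 tilt [-0.001 -0.    -1.   ] F [-0.42  0.51 -0.14] w -0.0004 t 2.1833
travel units [-3.48 -0.56  0.34]
```

{"op": "send_rows", "data": {"fingers": [-1, -1, -1, -1, -1], "travel": [[-0.9, -0.1, 0], [-1.8, -0.3, 0], [-2.7, -0.5, 0], [-3.5, -0.6, 0], [-3.5, -0.6, 0]], "yaw": [0.7, 1.4, 2.1, 2.7, 2.7]}}

```text
time: 2.6
position: [0.7787, -0.0158, 0.4265]
tool_rot: [-0.003, 0.237, 0.972, -0.002]
contact_force: [0.1, 0.2, -3.3]
grip_width: -0.0002
```

```bash
python3 go.py .765 -.013 .195; python3 - <<'E'
from h import *
cv2.imwrite("pics/top2.png",cv2.resize(grab_frame("top")[40:300,60:380],None,fx=2.2,fy=2.2)); cv2.imwrite("pics/side2.png",grab_frame("side"))
E
```

```text
pos [ 0.7787 -0.0158  0.4265] xdir deg 152.62 tilt [-0.007 -0.002 -1.   ] F [ 0.14  0.17 -3.27] w -0.0002 t 2.6
travel units [ 0.3  -0.07  5.79]
```

View pics/top2.png

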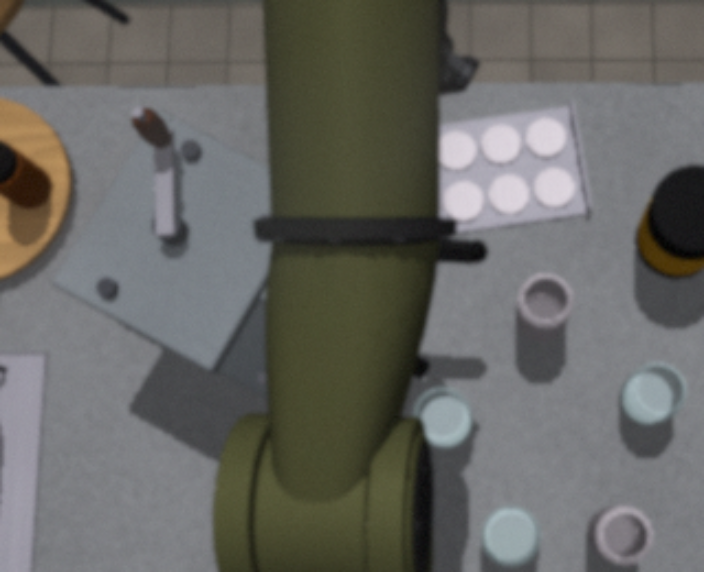

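View pics/side2.png

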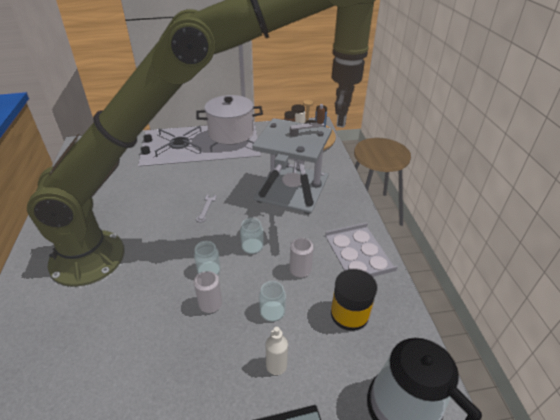

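{"op": "send_rows", "data": {"fingers": [-1, -1, -1, -1, -1], "travel": [[0, 0, 0.8], [0, 0, 1.6], [0, 0, 2.4], [0, 0, 3.2], [0, 0, 3.6]], "yaw": [0, 0, 0, 0, 0]}}

```text
time: 3.12
position: [0.7714, -0.0118, 0.2882]
tool_rot: [-0.002, 0.233, 0.972, -0.0]
contact_force: [0.3, -0.1, -0.1]
grip_width: -0.0004
```

```bash
python3 go.py .768 -.013 .195; python3 - <<'E'
from h import *
cv2.imwrite("pics/side3.png",cv2.resize(grab_frame("side")[60:240,200:400],None,fx=3,fy=3))
E
```

```text
pos [ 0.7714 -0.0118  0.2882] xdir deg 153.06 tilt [-0.003  0.001 -1.   ] F [ 0.34 -0.09 -0.05] w -0.0004 t 3.1167
travel units [ 0.05 -0.06  2.33]
```

View pics/side3.png

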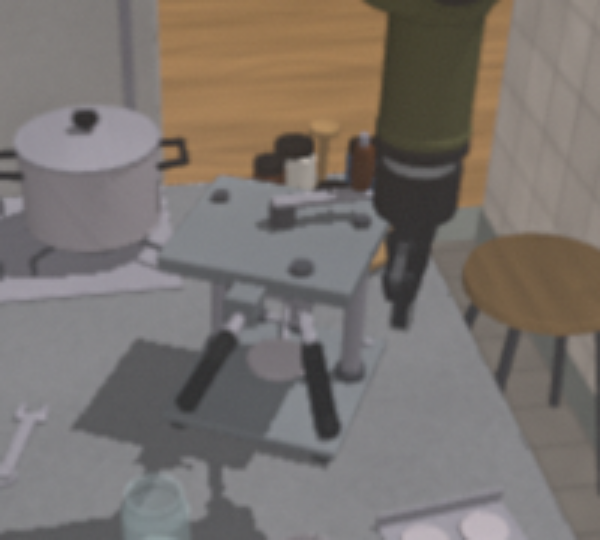

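{"op": "send_rows", "data": {"fingers": [-1, -1, -1, -1], "travel": [[0, 0, 0.8], [0, 0, 1.6], [0, 0, 2.3], [0, 0, 2.3]], "yaw": [0, 0, 0, 0]}}

```text
time: 3.5
position: [0.7709, -0.0119, 0.1942]
tool_rot: [-0.004, 0.233, 0.972, -0.001]
contact_force: [-0.5, 0.3, -0.7]
grip_width: 0.0
```

```bash
python3 go.py .732 -.011 .195; python3 - <<'E'
from h import *
cv2.imwrite("pics/side4.png",cv2.resize(grab_frame("side")[60:240,200:400],None,fx=3,fy=3))
E
```

```text
pos [ 0.7709 -0.0119  0.1942] xdir deg 153.03 tilt [-0.008  0.001 -1.   ] F [-0.52  0.33 -0.7 ] w 0.0 t 3.5
travel units [ 0.88 -0.42 -0.01]
```

View pics/side4.png

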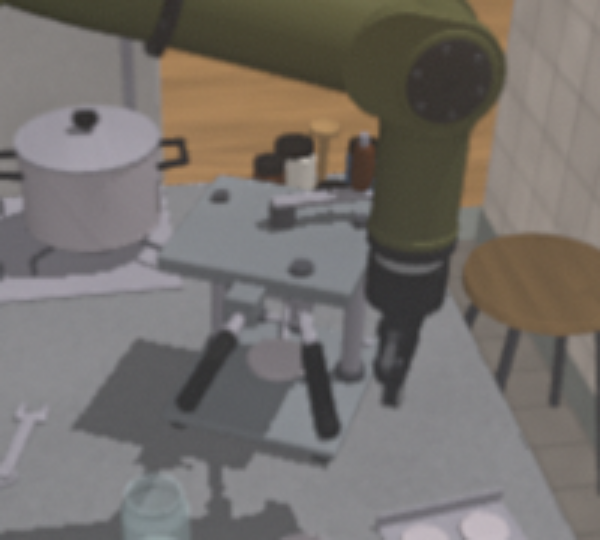

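```bash
python3 go.py .656 -.006 .195
```

```text
pos [ 0.7723 -0.0121  0.1976] xdir deg 153.02 tilt [-0.004  0.    -1.   ] F [-0.65  0.12  1.56] w 0.0004 t 3.55
travel units [ 2.66 -1.18  0.08]
```

{"op": "send_rows", "data": {"fingers": [-1, -1, -1], "travel": [[0.3, -0.1, 0], [0.6, -0.3, 0], [0.9, -0.4, 0]], "yaw": [0, 0, 0]}}

```text
time: 3.8
position: [0.7355, -0.0113, 0.2026]
tool_rot: [0.003, 0.234, 0.972, 0.0]
contact_force: [0.3, -0.3, -0.3]
grip_width: 0.0002
```

{"op": "send_rows", "data": {"fingers": [-1, -1], "travel": [[0.2, -0.1, 0], [0.4, -0.2, 0]], "yaw": [0, 0]}}

```text
time: 3.97
position: [0.718, -0.0103, 0.2031]
tool_rot: [0.003, 0.234, 0.972, 0.001]
contact_force: [0.1, 0.5, -1.2]
grip_width: -0.0002
```

```bash
python3 go.py .656 -.006 .195
```

```text
pos [ 0.718  -0.0103  0.2031] xdir deg 152.99 tilt [ 0.006  0.    -1.   ] F [ 0.08  0.49 -1.22] w -0.0002 t 3.9667
travel units [ 1.43 -0.61  0.19]
```

{"op": "send_rows", "data": {"fingers": [-1, -1], "travel": [[0.1, 0, 0.2], [0.2, -0.1, 0.2]], "yaw": [0, 0]}}

```text
time: 4.13
position: [0.7095, -0.0095, 0.1928]
tool_rot: [0.002, 0.233, 0.972, 0.001]
contact_force: [3.3, 1.4, 1.1]
grip_width: -0.0004
```

```bash
python3 go.py .656 -.006 .195;python3 - <<'E'
from h import *
cv2.imwrite("pics/side5.png",cv2.resize(grab_frame("side")[100:230,240:370],None,fx=4.5,fy=4.5))
E
```

```text
pos [ 0.7095 -0.0095  0.1928] xdir deg 153.01 tilt [ 0.005  0.001 -1.   ] F [3.32 1.37 1.06] w -0.0004 t 4.1333
travel units [ 1.23 -0.53 -0.06]
```

View pics/side5.png

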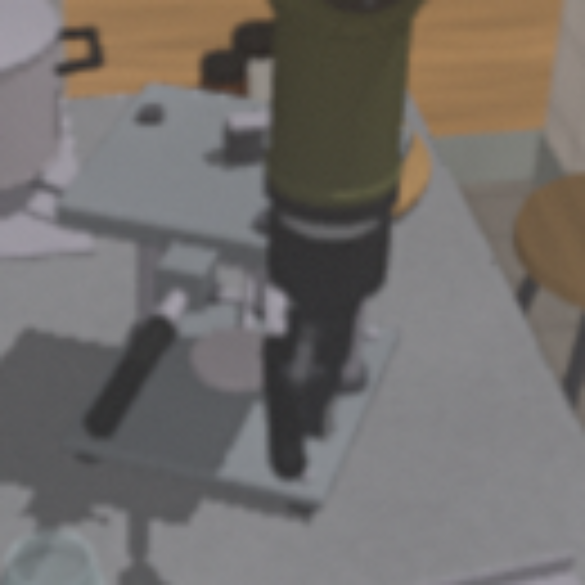

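{"op": "send_rows", "data": {"fingers": [-1, -1, -1, -1], "travel": [[0.2, -0.1, 0], [0.4, -0.2, 0], [0.6, -0.25, 0], [0.7, -0.3, 0]], "yaw": [0, 0, 0, 0]}}

```text
time: 4.52
position: [0.6786, -0.0078, 0.1914]
tool_rot: [0.001, 0.234, 0.972, 0.001]
contact_force: [4.8, 2.2, 1.1]
grip_width: 0.0002
```

{"op": "send_rows", "data": {"fingers": [-1, -1, -1], "travel": [[0.2, -0.1, 0], [0.4, -0.2, 0], [0.4, -0.2, 0]], "yaw": [0, 0, 0]}}

```text
time: 4.77
position: [0.6604, -0.0082, 0.1914]
tool_rot: [0.001, 0.234, 0.972, 0.0]
contact_force: [5.2, 0.9, 0.1]
grip_width: -0.0002
```

```bash
python3 go.py .656 -.006 .195;python3 - <<'E'
from h import *
cv2.imwrite("pics/side6.png",cv2.resize(grab_frame("side")[100:230,240:370],None,fx=4.5,fy=4.5))
E
```

```text
pos [ 0.6604 -0.0082  0.1914] xdir deg 152.96 tilt [ 0.002  0.    -1.   ] F [5.19 0.85 0.12] w -0.0002 t 4.7667
travel units [ 0.12 -0.   -0.09]
```

View pics/side6.png

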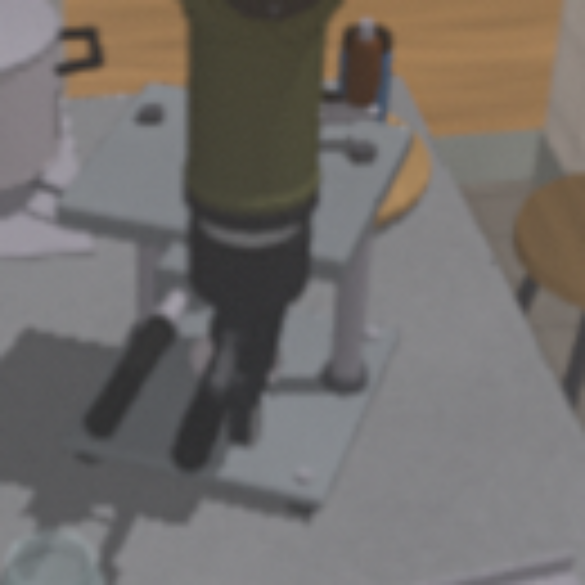

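{"op": "send_rows", "data": {"fingers": [-1, -1, -1], "travel": [[0.05, 0, 0], [0.1, 0, 0], [0.1, 0, 0]], "yaw": [0, 0, 0]}}

```text
time: 5.07
position: [0.658, -0.0072, 0.1913]
tool_rot: [0.001, 0.234, 0.972, 0.0]
contact_force: [4.5, -0.6, 4.9]
grip_width: 0.0001
```

{"op": "send_rows", "data": {"fingers": [-1, -1, -1], "travel": [[0.05, 0, 0], [0.1, 0, 0], [0.1, 0, 0]], "yaw": [0, 0, 0]}}

```text
time: 5.32
position: [0.6542, -0.0057, 0.1913]
tool_rot: [0.001, 0.234, 0.972, -0.0]
contact_force: [4.4, -1.5, 6.0]
grip_width: 0.0002
```

```bash
python3 go.py .656 -.006 .195;python3 - <<'E'
from h import *
cv2.imwrite("pics/side7.png",cv2.resize(grab_frame("side")[100:230,240:370],None,fx=4.5,fy=4.5))
cv2.imwrite("pics/top7.png",grab_frame("top")[80:250,70:330])
s=observe();print(s['contact_force'],s['moment'])
E
```

```text
pos [ 0.6542 -0.0057  0.1913] xdir deg 152.9 tilt [ 0.003 -0.001 -1.   ] F [ 4.43 -1.5   6.03] w 0.0002 t 5.3167
travel units [-0.04  0.01 -0.09]
[ 5.00190223 -1.04424797  5.70763755] [-2.79694506e-01 -8.33126400e-01  5.80921250e-04]
```

View pics/side7.png

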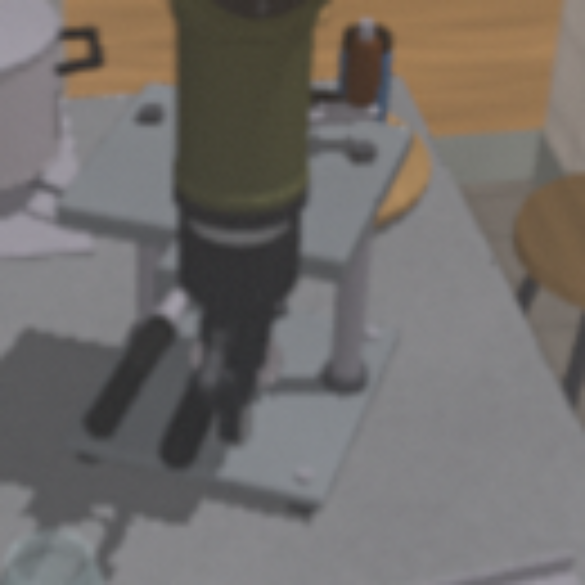

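{"op": "send_rows", "data": {"fingers": [-1, -1, -1], "travel": [[0.05, 0, -0.05], [0.1, 0, -0.05], [0.1, 0, -0.05]], "yaw": [0, 0, 0]}}

```text
time: 5.67
position: [0.6501, -0.0042, 0.1923]
tool_rot: [0.001, 0.234, 0.972, -0.001]
contact_force: [5.3, -1.4, 0.7]
grip_width: -0.0
```

{"op": "send_rows", "data": {"fingers": [-1, -1, -1], "travel": [[0.05, 0, 0], [0.05, 0, 0], [0.05, 0, 0]], "yaw": [0, 0, 0]}}

```text
time: 5.92
position: [0.6497, -0.004, 0.1923]
tool_rot: [0.002, 0.235, 0.972, -0.001]
contact_force: [9.2, -4.5, -1.8]
grip_width: 0.0
```

```bash
python3 go.py .650 -.006 .195;python3 - <<'E'
from h import *
cv2.imwrite("pics/side8.png",cv2.resize(grab_frame("side")[100:230,240:370],None,fx=4.5,fy=4.5))
E
```

```text
pos [ 0.6497 -0.004   0.1923] xdir deg 152.85 tilt [ 0.003 -0.002 -1.   ] F [ 9.23 -4.52 -1.78] w 0.0 t 5.9167
travel units [-0.03 -0.04 -0.07]
```

View pics/side8.png

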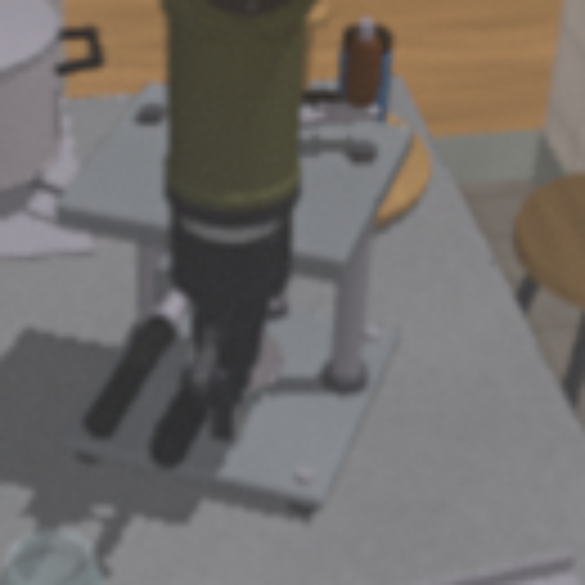

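{"op": "send_rows", "data": {"fingers": [-1, -1, -1, -1, -1], "travel": [[0.05, 0, 0], [0.05, 0, 0], [0.05, 0, 0], [0.05, 0, 0], [0.05, 0, 0]], "yaw": [0, 0, 0, 0, 0]}}

```text
time: 6.38
position: [0.6493, -0.0038, 0.1924]
tool_rot: [0.003, 0.235, 0.972, -0.001]
contact_force: [13.7, -5.2, -5.6]
grip_width: -0.0002
```

```bash
python3 go.py .6497 -.004 .1923
```

```text
pos [ 0.6493 -0.0038  0.1924] xdir deg 152.81 tilt [ 0.006 -0.003 -1.   ] F [13.72 -5.17 -5.61] w -0.0002 t 6.3833
travel units [-0.01  0.    0.  ]
```

{"op": "send_rows", "data": {"fingers": [-1, -1, -1, -1, -1], "travel": [[-0.5, 0.2, 0], [-1.0, 0.4, 0], [-1.6, 0.7, 0], [-2.2, 1.0, 0], [-2.6, 1.1, 0]], "yaw": [0, 0, 0, 0, 0]}}

```text
time: 6.8
position: [0.7594, -0.0086, 0.1909]
tool_rot: [-0.002, 0.234, 0.972, -0.0]
contact_force: [-0.3, -0.6, -0.9]
grip_width: -0.0003
```

{"op": "send_rows", "data": {"fingers": [-1, -1, -1, -1, -1], "travel": [[0, 0, 0], [0, 0, 0], [0, 0, 0], [0, 0, 0], [0, 0, 0]], "yaw": [0, 0, 0, 0, 0]}}

```text
time: 7.22
position: [0.7577, -0.0092, 0.1927]
tool_rot: [-0.0, 0.234, 0.972, -0.0]
contact_force: [-1.0, -0.7, -0.2]
grip_width: -0.0001
```

{"op": "send_rows", "data": {"fingers": [-1, -1, -1, -1, -1], "travel": [[0, 0, 0], [0, 0, 0], [0, 0, 0], [0, 0, 0], [0, 0, 0]], "yaw": [0, 0, 0, 0, 0]}}

```text
time: 7.63
position: [0.7584, -0.0093, 0.1923]
tool_rot: [0.0, 0.234, 0.972, -0.0]
contact_force: [0.4, 0.2, 0.3]
grip_width: -0.0003
```

```bash
python3 go.py .6497 -.004 .1923;python3 - <<'E'
from h import *
cv2.imwrite("pics/side9.png",cv2.resize(grab_frame("side")[90:220,230:360],None,fx=4.5,fy=4.5))
E
```

```text
pos [ 0.7584 -0.0093  0.1923] xdir deg 152.93 tilt [ 0. -0. -1.] F [0.41 0.21 0.34] w -0.0003 t 7.6333
travel units [ 2.48 -1.12  0.  ]
```

View pics/side9.png

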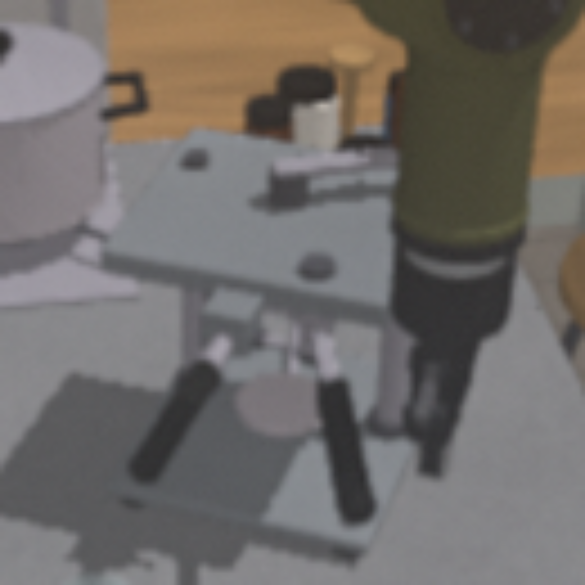

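The lever is fully back out: its tip is at crop pixel (357,512), the same as at the start. Now the second push.

{"op": "send_rows", "data": {"fingers": [-1, -1, -1, -1, -1], "travel": [[0.4, -0.2, 0], [0.8, -0.4, 0], [1.1, -0.55, 0], [1.4, -0.7, 0], [1.6, -0.8, 0]], "yaw": [0, 0, 0, 0, 0]}}

```text
time: 8.1
position: [0.6869, -0.0081, 0.1928]
tool_rot: [0.001, 0.234, 0.972, 0.001]
contact_force: [4.4, 1.8, 0.3]
grip_width: 0.0
```

{"op": "send_rows", "data": {"fingers": [-1, -1, -1, -1, -1], "travel": [[0.2, -0.1, 0], [0.4, -0.2, 0], [0.55, -0.25, 0], [0.7, -0.3, 0], [0.7, -0.3, 0]], "yaw": [0, 0, 0, 0, 0]}}

```text
time: 8.52
position: [0.657, -0.0063, 0.193]
tool_rot: [0.001, 0.234, 0.972, 0.0]
contact_force: [6.0, 0.1, -0.7]
grip_width: -0.0001
```

```bash
python3 go.py .6493 -.0038 .1923
```

```text
pos [ 0.657  -0.0063  0.193 ] xdir deg 152.96 tilt [ 0.003  0.    -1.   ] F [ 6.    0.06 -0.66] w -0.0001 t 8.5167
travel units [ 0.2  -0.03  0.02]
```

{"op": "send_rows", "data": {"fingers": [-1, -1, -1, -1, -1], "travel": [[0.05, 0, 0], [0.1, 0, 0], [0.15, 0, 0], [0.2, 0, 0], [0.2, 0, 0]], "yaw": [0, 0, 0, 0, 0]}}

```text
time: 8.93
position: [0.6509, -0.0036, 0.193]
tool_rot: [0.002, 0.234, 0.972, -0.0]
contact_force: [6.0, -1.1, 1.2]
grip_width: 0.0004
```

{"op": "send_rows", "data": {"fingers": [-1, -1, -1, -1], "travel": [[0.05, 0, 0], [0.08, 0, 0], [0.08, 0, 0], [0.08, 0, 0]], "yaw": [0, 0, 0, 0]}}

```text
time: 9.27
position: [0.6499, -0.0033, 0.1931]
tool_rot: [0.004, 0.235, 0.972, -0.0]
contact_force: [10.9, -3.7, -2.1]
grip_width: 0.0001
```

{"op": "send_rows", "data": {"fingers": [-1, -1, -1, -1, -1], "travel": [[0.05, 0, 0], [0.05, 0, 0], [0.05, 0, 0], [0.05, 0, 0], [0.05, 0, 0]], "yaw": [0, 0, 0, 0, 0]}}

```text
time: 9.68
position: [0.6495, -0.0031, 0.1932]
tool_rot: [0.005, 0.235, 0.972, -0.0]
contact_force: [16.4, -4.4, -5.3]
grip_width: 0.0
```

```bash
python3 go.py;python3 - <<'E'
from h import *
cv2.imwrite("pics/side10.png",grab_frame("side"));
a=grab_frame("side");cv2.imwrite("pics/side11.png",cv2.resize(a[100:230,240:370],None,fx=4.5,fy=4.5))
print(observe()['contact_force'],observe()['joint_velocities'].round(4))
E
```

```text
pos [ 0.6495 -0.0031  0.1932] xdir deg 152.82 tilt [ 0.01  -0.003 -1.   ] F [16.4  -4.43 -5.26] w 0.0 t 9.6833
[16.11924894 -4.73361751 -5.07118828] [-0.0004  0.0002  0.0008  0.0002 -0.0016  0.0004  0.0005]
```

View pics/side10.png

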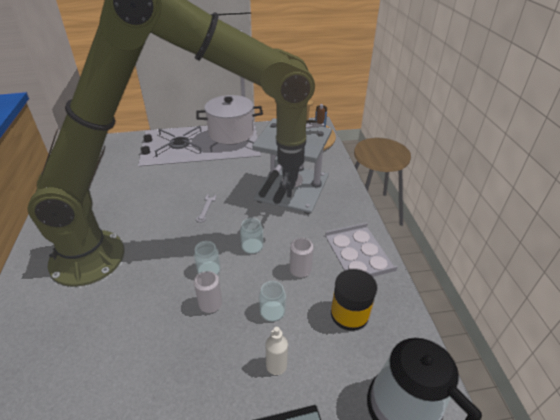

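View pics/side11.png

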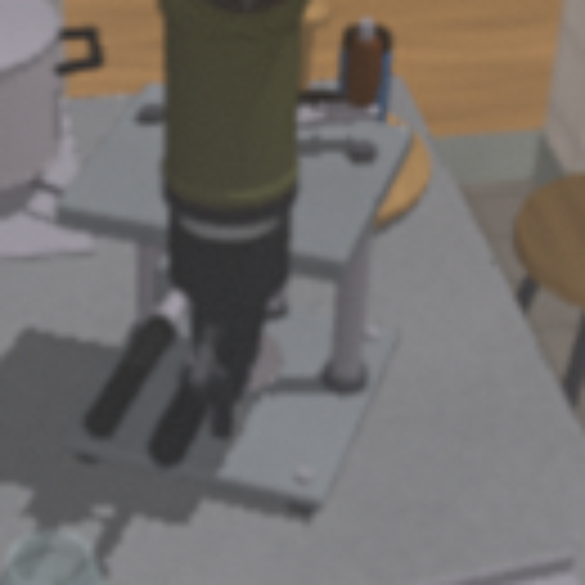

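The lever lies parallel to the bar with a clear gap, the tip is at the same place as on the first push (crop 165,455), and everything on the counter is where it was. The push is steady at about 17 N, so I'm handing in.

```bash
python3 -c "
from plant import *
print(hand_in())"
```

```text
the job is handed in; nothing more can be done
None
```

I pushed the lever in to its stop, let it spring right back out, then pushed it in again and left it held there. I used the side of the closed fingers on the grip's outer face only. I handed the job in at about 10 s of the 45 s allowed; `hand_in()` gives no verdict.

- **First push:** the lever stopped with the gripper at about (0.649, -0.004). The push force rose from about 5.5 N on the spring to about 15 N while the fingers hardly moved.
- **Release:** the fingers backed about 11 cm away and read no force beyond sensor noise. In the picture the lever's tip was back at its starting pixel.
- **Second push:** it stopped at the same place to within 1 mm. It is held still at about 17 N, well under the 45 N limit. In the picture the lever lies parallel to the bar with a clear gap.
- **Surroundings:** in the side view the jars, cans, bottle and wrench had not moved. The crank is partly hidden behind the arm there, but nothing went near it.

**Checks that disagreed or were missing:**
- My seamer fit missed the head plate corners by 3 to 5 pixels.
- First contact came about 1 cm further in than I had estimated, so I found both the contact and the stop by force.
- During the first push the upward force on the tool briefly reached about 6 N. I put it down to friction on the grip, and it went away after I raised the tool 2 mm. While holding, there is a similar force of about 5 N downward.
- The arm hid the lever from the top camera, so the gap at the end was checked only from the side view.

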